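# Lay a tall alabaster block down against the end stop of the marking-out board

## Task

Tip the tall alabaster block over onto its side along the marking-out board, away from the board's end stop: push it over with the fingers and keep it supported all the way down so that it lands gently, never letting it fall. Then push it lengthwise back along the board until its foot end sits square against the end stop, and draw clear. Push lightly, do not grip the block or lift it, and leave everything else where it stands.

Things in the scene. Friction and masses are not known exactly. Their poses are not given: they have to be found in the camera images.
- board: Fixed pale wooden marking-out board. Origin at bench height under the inner face of its end stop, on the centre line; +x points along the board away from the stop (the way to tip the block), +z up. Deck 150 mm wide (y -75 to +75 mm), top 40 mm above the bench, from x = 0 to x = 175 mm, where it ends: beyond is open bench, 40 mm lower.
- stop (a point): Middle of the end stop's inner face, at deck level. The end stop is a dark wooden cross bar over the board's whole width, from board x = -20 to 0 mm, its top 95 mm above the bench.
- block: Tall white alabaster block on end on the board, 42 mm (its x) by 55 (y) by 165 tall (z), 0.65-0.95 kg, edges rounded 2.5 mm. Origin: centre of its foot face; its x is along the board's +x within 0.06 rad; rear face 4 to 14 mm from the stop. Falls by itself once leaning over 0.25 rad and, if let go, reaches about 9 rad/s; a gentle landing never turns faster than 4 rad/s.
- foot (a point): Centre of the block's foot face (42 x 55 mm); 21 mm above the deck when the block lies on its side.
- head (a point): Centre of the block's top end face, 165 mm from the foot. When first laid down (face that looked along board +x underneath, foot towards the stop) this end reaches some 25 to 50 mm past the end of the deck, with free space below it.
- heel (a point): Middle of the block's lower edge on the side to which it tips (the edge it turns about), 21 mm from the centre of the foot face; it stays down on the deck throughout.
- bobbin: Small waisted alabaster bobbin, 34 mm across and 38 mm tall, standing on the board's deck beside the block's foot; leave alone. Origin at the centre of its underside.
- chisel: Wood-handled turning chisel, 270 mm long, 30 mm high, lying on the bench; leave alone. Origin under the ferrule, blade along +x.
- scraper: Wood-handled scraper with a wider blade, 270 mm long, 30 mm high, lying on the bench; leave alone. Origin under the ferrule, blade along +x.
- disc: Alabaster disc 90 mm across, 22 mm high, lying on the bench; leave alone. Origin at the centre of its underside.
- stub: Short alabaster cylinder 54 mm across, 70 mm tall, standing on the bench; leave alone. Origin at the centre of its underside.
- dish: Shallow alabaster dish 110 mm across, 35 mm high; leave alone. Origin at the centre of its underside.
- jar: Lidded jar 68 mm across, 100 mm tall, standing on the bench; leave alone. Origin at the centre of its underside.
Not all that is in view belongs to the job. What is shaped like the block but purple is not meant.

How it is judged:
By the outcome, as a careful person would: the job done as asked, in the order asked, and still so for the second after the job is handed in, with the robot touching nothing.
It also fails if it takes over 64 s, if anything falls off the work surface, if the arm or the gripper's body presses on something with over 40 N, if the wrist force passes 120 N, or if a joint passes its speed limit or range.

## Robot

A 6-joint arm with a two-finger parallel gripper is mounted at the origin on the work surface. World frame = base frame: x ahead of the robot, y to its left, z up, the work surface at z = 0. Lengths are in m, angles in rad, forces in N, time in s.
With the tool pointing down it reaches from about 0.25 to 0.725 m from the base axis. Payload 4 kg.
Tool frame: the origin (TCP) lies between the finger pads; the fingertips stand 25 mm ahead of it and the grasp point (between the pads) lies 6 mm ahead of it; z points along the fingers, y is the line along which they close (so a half turn about z gives the same grasp; the last joint's range is limited). The gripper opens to 85 mm and grips with 20 to 120 N. Pads are 22 mm wide; open, the fingers measure 114 mm over their backs; the gripper's body (76 mm by 85 mm) begins 54 mm behind the grasp point. The pads swing forward as they close: fully open they stand 13 mm farther back than shut.
Start: joints at [-1.15, 0.241, 0.005, 1.335, 0, 1.571], TCP at [0.204, -0.456, 0.256] pointing down, gripper open.
Joint ranges: [-2.72, 2.72], [-1.05, 1.87], [-1.09, 1.28], [-1.99, 2.15], [-1.42, 1.44], [-3.14, 3.14]. Speed limits (rad/s): [2.79, 2.79, 3.14, 3.14, 3.14, 3.14].

## Interface

Orientations are given as a unit quaternion [x, y, z, w].
In Python, from workcell import bot gives the robot as it stands. The module is installed in compiled form; this text tells all that it offers.
- The arm moves only by the shell command python3 -m pendant 'ROWS'. ROWS is JSON, one flat list of numbers, 7 for each row, row after row: the shift along the tool's x, y, z normalised to -1 to 1, where 1 is 0.5 m, then the turn, a rotation vector about the tool's x, y, z normalised to -1 to 1, where 1 is 180 degrees, then the opening, from 0 (shut) to 1 (fully open). In form: [tx, ty, tz, ax, ay, az, fingers, tx, ty, tz, ax, ay, az, fingers, ...]. A call has exactly 10 rows; each row is the pose to reach, as a shift and turn from the pose commanded when the call began, along the tool's axes at that moment, turning the shorter way round; what a row does not reach only later rows make up. A row lasts 1/12 s, in which the tool goes at most 41.7 mm and 7.16 degrees, less where a joint would pass 70% of its speed; a pose out of reach is approached as far as the arm can. A call with a number of a shift or a turn outside -1 to 1 is refused whole. A call with a gripper value outside its range is refused whole. The fingers move at their own pace and stop on an object; the grip force is fixed at half the most. Time passes only in rows, so rows that repeat a pose let the fingers close, or fill a call up. It gives the time, the measured TCP pose, the force, the opening and the grip force at its end, in the units of the state.
- bot.get_obs(): the state, without advancing time (a new reading comes with each control period).
- bot.camera(name): name is "side" or "top"; returns a dict with "pixels" (384x512x3 uint8, red, green, blue), "mtx" (3x3 intrinsics, pixels), "cam_to_world" (4x4, takes a point from camera to world coordinates). Camera axes: x right, y up, looking along -z (the intrinsics and any distortion apply to the point x, -y, -z); pixel columns grow to the right and rows downward; lengths in m; the calibration is good to about 2 mm. A picture is of the moment at which its call begins. There is no depth.
- bot.job_done(): hands the job in; it is judged then, once.
The state is a dict: "clock": time; "joint_pos": joint angles; "joint_vel": joint speeds; "tau": joint torques, N m; "eef_pos": TCP position; "tool_rot": TCP orientation; "ft_force": force on the tool from outside, world axes, zero at the start; "ft_torque": the same for the moment, N m; "grip_width": finger opening in m; "grasp_force": force on a finger pad.
Only numpy, scipy, OpenCV 4.12 (cv2) and the standard library are available. Lean on these libraries where they do the work, as an engineer would, in place of code of your own. Each camera call takes 0.05 s, during which the arm holds its last target. There are 200 camera calls.

## Working session

There is one attempt and no reset: what is moved stays moved. The work goes in short steps, Python scripts to look and compute and a shell command to move; the robot and the scene stay as the last step left them, time stands still between calls to the robot, and variables do not carry over. Pictures are saved under pics/ and viewed, at most 10 in all, crops included, and the job is handed in when it is done.

```bash
mkdir -p pics; cat > h.py <<'E'
import numpy as np, cv2, json
from workcell import bot
def grab(n,tag):
    c=bot.camera(n); cv2.imwrite(f'pics/{tag}.png',c['pixels'][:,:,::-1]); np.savez(f'pics/{tag}.npz',**c); return c
def ray(c,u,v):
    K=c['mtx'];T=c['cam_to_world']; d=np.linalg.inv(K)@[u,v,1]; d=T[:3,:3]@[d[0],-d[1],-d[2]]; return T[:3,3],d/np.linalg.norm(d)
def onz(c,u,v,z):
    o,d=ray(c,u,v); return o+d*(z-o[2])/d[2]
def tri(a,ua,b,ub):
    o1,d1=ray(a,*ua);o2,d2=ray(b,*ub); s=np.linalg.lstsq(np.c_[d1,-d2],o2-o1,rcond=None)[0]
    p=o1+s[0]*d1;q=o2+s[1]*d2; return (p+q)/2,np.linalg.norm(p-q)
def proj(c,P):
    T=c['cam_to_world']; p=T[:3,:3].T@(np.array(P)-T[:3,3]); q=c['mtx']@[p[0],-p[1],-p[2]]; return q[:2]/q[2]
def load(t): return dict(np.load(f'pics/{t}.npz'))
E
python3 - <<'E'
from h import *
for n in('side','top'):
    c=grab(n,n+'0'); print({k:(v.round(4).tolist() if k!='pixels' else v.shape) for k,v in c.items()})
print(bot.get_obs())
E
```

```text
{'pixels': (384, 512, 3), 'mtx': [[379.1329, 0.0, 259.9698], [0.0, 379.1329, 192.2081], [0.0, 0.0, 1.0]], 'cam_to_world': [[-0.8546, 0.2636, -0.4473, -0.046], [-0.5192, -0.4289, 0.7392, 0.8749], [0.003, 0.864, 0.5035, 0.7825], [0.0, 0.0, 0.0, 1.0]]}
{'pixels': (384, 512, 3), 'mtx': [[400.1474, 0.0, 252.3518], [0.0, 400.1474, 195.7687], [0.0, 0.0, 1.0]], 'cam_to_world': [[-0.0175, 0.9791, -0.2027, 0.3019], [-0.9998, -0.0168, 0.0055, -0.0489], [0.0019, 0.2028, 0.9792, 1.1439], [0.0, 0.0, 0.0, 1.0]]}
{'clock': 0.1, 'joint_pos': array([-1.14999682e+00,  2.41361560e-01,  3.87111188e-03,  1.33523548e+00,
       -9.57106226e-06,  1.57077858e+00]), 'joint_vel': array([-3.21410659e-04, -8.28777053e-04,  3.47044188e-03,  7.07166682e-04,
        1.11387038e-03, -1.96568375e-05]), 'tau': array([-1.11357124e-04, -3.73137867e+01,  2.53010309e+01,  1.08546170e-02,
       -2.56048759e-05, -4.16343312e-06]), 'eef_pos': array([ 0.20402781, -0.45590214,  0.25549465]), 'tool_rot': array([ 9.77945194e-01,  2.08859441e-01, -2.06171189e-04, -9.42527287e-04]), 'ft_force': array([ 0.08626723,  0.01649678, -0.03214382]), 'ft_torque': array([-0.03097334,  0.03556492,  0.01748246]), 'grasp_force': 0.0, 'grip_width': 0.08577866416634912}
```

View pics/side0.png

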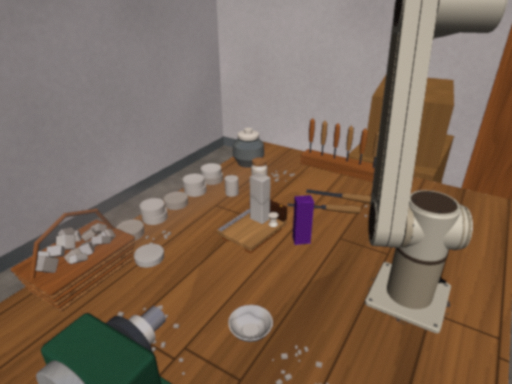

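View pics/top0.png

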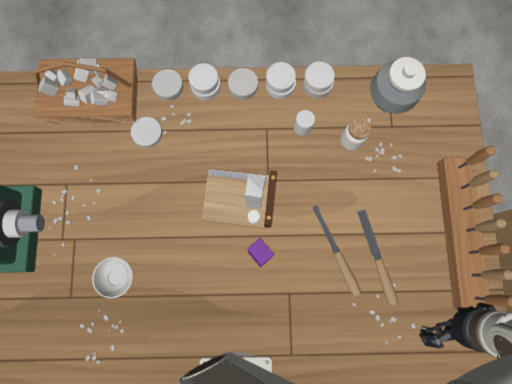

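Side view: block at (260,193), bobbin (273,220), purple decoy (303,220). Top view: board about (237,198), dark stop (271,199) on its right, block top (255,190), bobbin (253,216). Tipping is towards image left (world +y).

```bash
python3 - <<'E'
from h import *
t=load('top0');s=load('side0')
a=t['pixels'][155:245,190:290,::-1]; b=s['pixels'][150:255,205:325,::-1]
a=cv2.resize(a,None,fx=4,fy=4,interpolation=3);b=cv2.resize(b,None,fx=3.3,fy=3.3,interpolation=3)
H=max(a.shape[0],b.shape[0]);o=np.zeros((H,a.shape[1]+b.shape[1],3),np.uint8);o[:a.shape[0],:a.shape[1]]=a;o[:b.shape[0],a.shape[1]:]=b
print(o.shape);cv2.imwrite('pics/crop1.png',o)
for p in [(203,222),(207,170),(268,226),(270,171)]: print(p,onz(t,*p,.04).round(3))
E
```

```text
(360, 796, 3)
(203, 222) [0.458 0.083 0.04 ]
(207, 170) [0.608 0.073 0.04 ]
(268, 226) [ 0.444 -0.097  0.04 ]
(270, 171) [ 0.602 -0.107  0.04 ]
```

View pics/crop1.png

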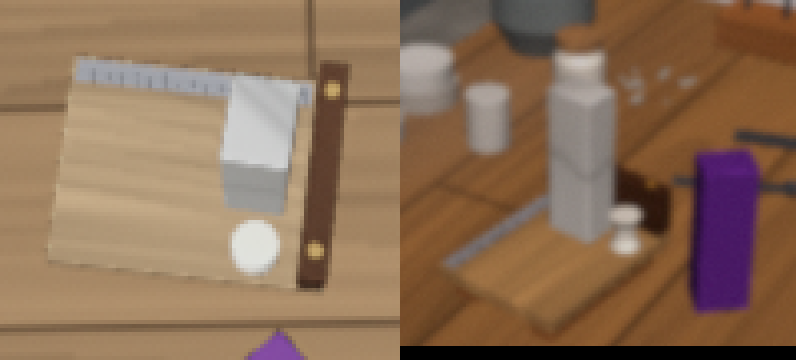

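```bash
cat > m.py <<'E'
from h import *
t=load('top0');s=load('side0')
T=lambda p:((p[0]+.5)/4-.5+190,(p[1]+.5)/4-.5+155)
S=lambda p:((p[0]-400+.5)/3.3-.5+205,(p[1]+.5)/3.3-.5+150)
stop=[onz(t,*T(p),.095) for p in [(322,62),(348,66),(323,289),(298,287)]]
deck=[onz(t,*T(p),.04) for p in [(76,57),(50,262)]]
top=[onz(t,*T(p),.205) for p in [(232,77),(298,84),(289,165),(221,157)]]
foot=[onz(t,*T(p),.04) for p in [(287,213),(223,207)]]
for n,l in zip(['stop','deck','top','foot'],[stop,deck,top,foot]): print(n,np.round(l,4).tolist())
print('deck side view',[onz(s,*S(p),.04).round(4) for p in [(445,263),(552,326)]])
print('foot side',[onz(s,*S(p),.04).round(4) for p in [(588,241),(550,218),(614,225)]])
print('bobbin',onz(t,*T((255,247)),.078).round(4))
print('tri near-left top', tri(t,T((221,157)),s,S((586,101))))
print('tri near-left foot', tri(t,T((223,207)),s,S((588,241))))
print('tri near-right top', tri(t,T((289,165)),s,S((615,92))))
print('tri far-left top', tri(t,T((232,77)),s,S((549,88))))
print('tri deck near end', tri(t,T((50,262)),s,S((552,326))), tri(t,T((76,57)),s,S((445,263))))
print('purple',onz(t,261,252,.2).round(3))
E
python3 m.py
```

```text
stop [[0.5892, -0.1042, 0.095], [0.5861, -0.1217, 0.095], [0.4345, -0.1007, 0.095], [0.4361, -0.0843, 0.095]]
deck [[0.611, 0.0685, 0.04], [0.4636, 0.0859, 0.04]]
top [[0.5506, -0.0436, 0.205], [0.5455, -0.0835, 0.205], [0.4956, -0.0769, 0.205], [0.5012, -0.0362, 0.205]]
foot [[0.4953, -0.0797, 0.04], [0.5004, -0.0349, 0.04]]
deck side view [array([0.6044, 0.0672, 0.04  ]), array([0.4583, 0.0957, 0.04  ])]
foot side [array([ 0.5014, -0.0414,  0.04  ]), array([ 0.558 , -0.0569,  0.04  ]), array([ 0.4932, -0.081 ,  0.04  ])]
bobbin [ 0.4658 -0.0566  0.078 ]
tri near-left top (array([ 0.5010648 , -0.03610682,  0.20725899]), np.float64(0.0007916058457062503))
tri near-left foot (array([ 0.4987515 , -0.03532669,  0.04478461]), np.float64(0.001648350031613088))
tri near-right top (array([ 0.49495935, -0.07769881,  0.20045289]), np.float64(0.0033368308880075644))
tri far-left top (array([ 0.54989492, -0.04393167,  0.20474941]), np.float64(0.0016527578107047472))
tri deck near end (array([0.46452714, 0.0867779 , 0.03143344]), np.float64(0.0007219824868436697)) (array([0.6081692 , 0.06712047, 0.03959887]), np.float64(0.006191750714521302))
purple [ 0.363 -0.072  0.2  ]
```

```bash
R=".906,-.462,-.17,0,0,-.824,.65"; python3 -m pendant '[0,0,-.1,0,0,-.08,.65, .2,-.1,-.17,0,0,-.15,.65, .906,-.462,-.17,0,0,-.824,.65, .906,-.462,-.17,0,0,-.824,.65, .906,-.462,-.17,0,0,-.824,.65, .906,-.462,-.17,0,0,-.824,.65, .906,-.462,-.17,0,0,-.824,.65, .906,-.462,-.17,0,0,-.824,.65, .906,-.462,-.17,0,0,-.824,.65, .906,-.462,-.17,0,0,-.824,.65]'; cat > st.py <<'E'
from h import *
from scipy.spatial.transform import Rotation as Ro
# plane frame: heel, e, l
az=np.deg2rad(82.5); e=np.array([np.cos(az),np.sin(az),0]); l=np.array([-e[1],e[0],0])
H=np.array([.5259,-.0392,.04])
o=bot.get_obs(); R=Ro.from_quat(o['tool_rot'])
def target(th,u,n,lat=0):
    "tool pose for tilt th(deg): TCP at heel + u*U + n*N of block at angle th"
    t=np.deg2rad(th); U=np.sin(t)*e+[0,0,np.cos(t)]; N=np.cos(t)*e-[0,0,np.sin(t)]
    return H+u*U+n*N+lat*l, Ro.from_matrix(np.c_[l,N,-U])
def row(p,Rt):
    return np.r_[R.inv().apply(p-o['eef_pos'])/.5,(R.inv()*Rt).as_rotvec()/np.pi].round(4)
def show():
    d=o['eef_pos']-H; z=R.as_matrix()[:,2]
    print('t',round(o['clock'],2),'s,lat,z',np.round([d@e,d@l,d[2]+.04],4),'tilt',round(np.degrees(np.arctan2(-z@e,-z[2])),1),'z.l',round(z@l,3),'F along,lat,z',np.round([o['ft_force']@e,o['ft_force']@l,o['ft_force'][2]],2),'w',round(o['grip_width'],4),'q',o['joint_pos'].round(2))
E
python3 - <<'E'
from st import *
show()
print(row(*target(0,.30,-.021)))
E
```

```text
t 0.1 s,lat,z [-0.4551  0.2647  0.2555] tilt -0.1 z.l 0.001 F along,lat,z [ 0.03 -0.08 -0.03] w 0.0858 q [-1.15  0.24  0.    1.34 -0.    1.57]
[ 9.060e-01 -4.623e-01 -1.681e-01 -2.000e-04 -8.000e-04 -8.244e-01]invalid input: not JSON, or not a number
```

```bash
python3 -m pendant '[0,0,-0.1,0,0,-0.08,0.65, 0.2,-0.1,-0.17,0,0,-0.15,0.65, 0.906,-0.462,-0.17,0,0,-0.824,0.65, 0.906,-0.462,-0.17,0,0,-0.824,0.65, 0.906,-0.462,-0.17,0,0,-0.824,0.65, 0.906,-0.462,-0.17,0,0,-0.824,0.65, 0.906,-0.462,-0.17,0,0,-0.824,0.65, 0.906,-0.462,-0.17,0,0,-0.824,0.65, 0.906,-0.462,-0.17,0,0,-0.824,0.65, 0.906,-0.462,-0.17,0,0,-0.824,0.65]'; 
python3 - <<'E'
from st import *
show()
print(row(*target(0,.30,-.021)))
print(row(*target(25,.27,-.021)))
E
```

```text
clock: 0.93
eef_pos: [0.4381, -0.1652, 0.333]
tool_rot: [0.669, 0.744, -0.0, -0.0]
ft_force: [0.3, 0.2, 0.0]
grip_width: 0.0553
grasp_force: 0.0
t 0.93 s,lat,z [-0.1364  0.0706  0.333 ] tilt 0.0 z.l 0.0 F along,lat,z [ 0.19 -0.25  0.03] w 0.0553 q [-0.36  0.16  0.1   1.51 -0.    1.1 ]
[ 1.912e-01  1.914e-01 -1.420e-02 -1.000e-04 -1.000e-04 -4.245e-01]
[ 0.4168  0.2459  0.0787  0.1174 -0.0926 -0.4173]
```

```bash
python3 -m pendant '[0.191,0.191,-0.014,0,0,-0.424,0.65, 0.191,0.191,-0.014,0,0,-0.424,0.65, 0.191,0.191,-0.014,0,0,-0.424,0.65, 0.191,0.191,-0.014,0,0,-0.424,0.65, 0.191,0.191,-0.014,0,0,-0.424,0.65, 0.191,0.191,-0.014,0,0,-0.424,0.65, 0.191,0.191,-0.014,0,0,-0.424,0.65, 0.191,0.191,-0.014,0,0,-0.424,0.65, 0.191,0.191,-0.014,0,0,-0.424,0.65, 0.191,0.191,-0.014,0,0,-0.424,0.65]'; 
python3 - <<'E'
from st import *
show()
for t in (10,20,30,40,50,60,70,80): print(t,row(*target(t,.25,-.021)))
E
```

```text
clock: 1.77
eef_pos: [0.5228, -0.0625, 0.3394]
tool_rot: [0.107, 0.994, 0.0, -0.001]
ft_force: [0.1, 0.2, -0.3]
grip_width: 0.0556
grasp_force: 0.0
t 1.77 s,lat,z [-2.350e-02  1.000e-04  3.394e-01] tilt 0.0 z.l 0.001 F along,lat,z [ 0.24 -0.06 -0.32] w 0.0556 q [-0.12  0.28  0.27  1.56 -0.    0.1 ]
10 [ 0.0075  0.0921  0.0992  0.0555 -0.0028 -0.0265]
20 [ 0.0146  0.1779  0.1146  0.111  -0.0051 -0.0262]
30 [ 0.0214  0.2597  0.1448  0.1665 -0.0074 -0.0259]
40 [ 0.0277  0.335   0.1888  0.2221 -0.0097 -0.0253]
50 [ 0.0332  0.4016  0.2453  0.2776 -0.012  -0.0247]
60 [ 0.0378  0.4574  0.3125  0.3331 -0.0143 -0.0239]
70 [ 0.0413  0.5007  0.3884  0.3886 -0.0166 -0.0229]
80 [ 0.0436  0.5303  0.4707  0.4441 -0.0189 -0.0218]
```

```bash
python3 -m pendant '[0.0075,0.092,0.099,0.0555,-0.003,-0.026,0.65, 0.0075,0.092,0.099,0.0555,-0.003,-0.026,0.65, 0.0146,0.178,0.1146,0.111,-0.005,-0.026,0.65, 0.0214,0.26,0.145,0.1665,-0.0074,-0.026,0.65, 0.0277,0.335,0.189,0.222,-0.01,-0.025,0.65, 0.0332,0.4016,0.245,0.2776,-0.012,-0.0247,0.65, 0.0378,0.4574,0.3125,0.333,-0.0143,-0.024,0.65, 0.0413,0.5007,0.388,0.3886,-0.0166,-0.023,0.65, 0.0413,0.5007,0.388,0.3886,-0.0166,-0.023,0.65, 0.0413,0.5007,0.388,0.3886,-0.0166,-0.023,0.65]'; 
python3 - <<'E'
from st import *
show()
for t in (75,80,85,90): print(t,row(*target(t,.25,-.021)))
E
```

```text
clock: 2.6
eef_pos: [0.5468, 0.1776, 0.1293]
tool_rot: [0.05, 0.834, -0.549, -0.03]
ft_force: [-4.4, -5.3, -0.2]
grip_width: 0.0555
grasp_force: 0.0
t 2.6 s,lat,z [0.2177 0.0075 0.1293] tilt 66.7 z.l -0.015 F along,lat,z [-5.87  3.7  -0.18] w 0.0555 q [ 0.64  1.13  0.7   2.15 -0.73  1.18]
75 [-0.0155  0.0224 -0.0301  0.0462  0.0049 -0.0002]
80 [-0.0155  0.0659 -0.0255  0.074   0.0049 -0.0004]
85 [-0.0154  0.1088 -0.0171  0.1018  0.0049 -0.0006]
90 [-0.0152  0.1509 -0.005   0.1296  0.0048 -0.0008]
```

```bash
cat >> st.py <<'E'
def t2(s,z,tau,lat=0):
    _,Rt=target(tau,0,0); p=H+s*e+lat*l; p[2]=z; return p,Rt
E
python3 - <<'E'
from st import *
show()
print(row(*t2(.19,.12,60)),row(*t2(.165,.085,62)))
E
```

```text
t 2.6 s,lat,z [0.2177 0.0075 0.1293] tilt 66.7 z.l -0.015 F along,lat,z [-5.87  3.7  -0.18] w 0.0555 q [ 0.64  1.13  0.7   2.15 -0.73  1.18]
[-0.0142 -0.0049  0.0584 -0.0371  0.0049  0.0004] [-0.0131  0.0395  0.1321 -0.026   0.0049  0.0004]
```

```bash
python3 -m pendant '[-0.014,-0.005,0.058,-0.037,0.005,0,0.9, -0.014,-0.005,0.058,-0.037,0.005,0,0.9, -0.014,-0.005,0.058,-0.037,0.005,0,0.9, -0.013,0.04,0.132,-0.026,0.005,0,0.9, -0.013,0.04,0.132,-0.026,0.005,0,0.9, -0.013,0.04,0.132,-0.026,0.005,0,0.9, -0.013,0.04,0.132,-0.026,0.005,0,0.9, -0.013,0.04,0.132,-0.026,0.005,0,0.9, -0.013,0.04,0.132,-0.026,0.005,0,0.9, -0.013,0.04,0.132,-0.026,0.005,0,0.9]'; 
python3 - <<'E'
from st import *
show(); c=grab('side','side1')
grab('top','top1')
a=cv2.imread('pics/side1.png')[120:290,170:350]; b=cv2.imread('pics/top1.png')[150:250,120:290]
a=cv2.resize(a,None,fx=2.2,fy=2.2,interpolation=3); b=cv2.resize(b,(int(170*2.3),230),interpolation=3)
o2=np.zeros((380,800,3),np.uint8); o2[:374,:396]=a; o2[:230,398:398+391]=b; cv2.imwrite('pics/c2.png',o2)
E
```

```text
clock: 3.43
eef_pos: [0.5479, 0.1217, 0.0956]
tool_rot: [0.06, 0.858, -0.509, -0.033]
ft_force: [-0.2, -0.2, -0.2]
grip_width: 0.0771
grasp_force: 0.0
t 3.43 s,lat,z [ 0.1624 -0.0008  0.0956] tilt 61.4 z.l 0.003 F along,lat,z [-0.24  0.14 -0.17] w 0.0771 q [ 0.56  1.04  0.49  1.89 -0.74  1.05]Traceback (most recent call last):
  File "<stdin>", line 6, in <module>
ValueError: could not broadcast input array from shape (230,390,3) into shape (230,391,3)
```

```bash
cat > pic.py <<'E'
import cv2,numpy as np,sys
t=sys.argv[1]
a=cv2.imread(f'pics/side{t}.png')[120:290,170:350]; b=cv2.imread(f'pics/top{t}.png')[150:250,120:290]
a=cv2.resize(a,(396,374),interpolation=3); b=cv2.resize(b,(390,230),interpolation=3)
o=np.zeros((380,800,3),np.uint8); o[:374,:396]=a; o[:230,400:790]=b; cv2.imwrite(f'pics/c{t}.png',o)
E
python3 pic.py 1
```

```text
(no output)
```

View pics/c1.png

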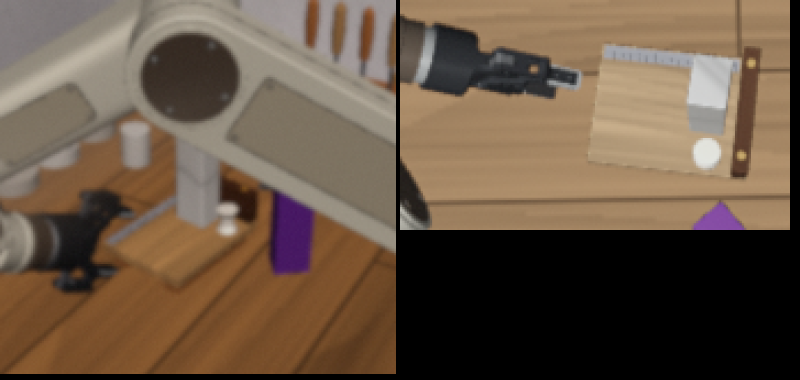

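Gripper at final-type pose left of the board, fingers pointing to it at crop (560,78); block (710,90) and bobbin (706,152) untouched. Return over a wide arc.

```bash
python3 - <<'E'
from st import *
for t in (60,50,40,30,20,10,0): print(t,row(*target(t,.26,-.021)))
E
```

```text
60 [ 0.0009 -0.1144 -0.1823 -0.0083 -0.0012 -0.0015]
50 [ 0.0004 -0.2036 -0.1648 -0.0638 -0.0011 -0.0016]
40 [-1.000e-04 -2.885e-01 -1.320e-01 -1.194e-01 -9.000e-04 -1.700e-03]
30 [-0.0007 -0.3663 -0.085  -0.175  -0.0008 -0.0018]
20 [-0.0012 -0.4348 -0.0252 -0.2305 -0.0006 -0.0019]
10 [-0.0018 -0.4919  0.0456 -0.2861 -0.0005 -0.0019]
0 [-2.300e-03 -5.359e-01  1.252e-01 -3.416e-01 -3.000e-04 -2.000e-03]
```

```bash
python3 -m pendant '[0,-0.03,-0.1,-0.008,0,0,0.65, 0,-0.08,-0.18,-0.008,0,0,0.65, 0,-0.204,-0.165,-0.064,0,0,0.65, 0,-0.288,-0.132,-0.12,0,0,0.65, 0,-0.366,-0.085,-0.175,0,0,0.65, 0,-0.435,-0.025,-0.23,0,0,0.65, 0,-0.492,0.046,-0.286,0,0,0.65, 0,-0.492,0.046,-0.286,0,0,0.65, -0.002,-0.536,0.125,-0.341,0,0,0.65, -0.002,-0.536,0.125,-0.341,0,0,0.65]'; 
python3 - <<'E'
from st import *
show()
print(row(*target(0,.25,-.021)),row(*target(0,.165,-.021)))
E
```

```text
clock: 4.37
eef_pos: [0.5221, -0.0655, 0.3031]
tool_rot: [0.071, 0.997, -0.024, 0.003]
ft_force: [-0.4, 0.8, -0.3]
grip_width: 0.0556
grasp_force: 0.0
t 4.37 s,lat,z [-2.660e-02  3.000e-04  3.031e-01] tilt 2.7 z.l -0.008 F along,lat,z [ 0.75  0.5  -0.26] w 0.0556 q [-0.1   0.27  0.17  1.46 -0.05  0.04]
[-0.0003  0.0124  0.0257 -0.0149  0.0028 -0.0037] [ 0.0013  0.0203  0.1955 -0.0149  0.0028 -0.0037]
```

```bash
python3 -m pendant '[0,0.0124,0.026,-0.015,0.003,-0.004,0.65, 0,0.0124,0.026,-0.015,0.003,-0.004,0.65, 0,0.0124,0.026,-0.015,0.003,-0.004,0.65, 0,0.0148,0.076,-0.015,0.003,-0.004,0.65, 0,0.0148,0.076,-0.015,0.003,-0.004,0.65, 0,0.0148,0.076,-0.015,0.003,-0.004,0.65, 0,0.0148,0.076,-0.015,0.003,-0.004,0.65, 0,0.0148,0.076,-0.015,0.003,-0.004,0.65, 0,0.0148,0.076,-0.015,0.003,-0.004,0.65, 0,0.0148,0.076,-0.015,0.003,-0.004,0.65]'; 
python3 - <<'E'
from st import *
show()
print(row(*target(0,.225,-.021)),row(*target(0,.165,-.021)))
s=grab('side','side2');t=grab('top','top2')
a=s['pixels'][140:230,220:310,::-1];b=t['pixels'][160:230,210:300,::-1]
x=np.zeros((400,800,3),np.uint8);x[:396,:396]=cv2.resize(a,(396,396),interpolation=3);x[:308,400:796]=cv2.resize(b,(396,308),interpolation=3);cv2.imwrite('pics/c2.png',x)
# expected tip points for G=.0556 at lat +-11mm
P=o['eef_pos'];M=R.as_matrix()
for sg in(1,-1):
  for xx in(.011,-.011):
    p=P+M@[xx,sg*.0278,.02]; us=proj(s,p);ut=proj(t,p); print(sg,xx,'crop side',((us-[220,140])*4.4).round(),'crop top',((ut-[210,160])*4.4+[400,0]).round())
E
```

```text
clock: 5.2
eef_pos: [0.5242, -0.0546, 0.2617]
tool_rot: [0.062, 0.998, -0.001, -0.004]
ft_force: [0.1, 0.1, 0.1]
grip_width: 0.0556
grasp_force: 0.0
t 5.2 s,lat,z [-0.0154 -0.0003  0.2617] tilt 0.2 z.l 0.008 F along,lat,z [ 0.08 -0.06  0.12] w 0.0556 q [-0.1   0.3   0.1   1.38 -0.    0.02]
[ 0.0008 -0.0111 -0.0065 -0.0009 -0.0025  0.0022] [-0.0002 -0.0108  0.1135 -0.0009 -0.0025  0.0022]
1 0.011 crop side [155. 135.] crop top [532. 106.]
1 -0.011 crop side [131. 127.] crop top [536.  66.]
-1 0.011 crop side [203. 108.] crop top [637. 117.]
-1 -0.011 crop side [179. 100.] crop top [641.  77.]
```

View pics/c2.png

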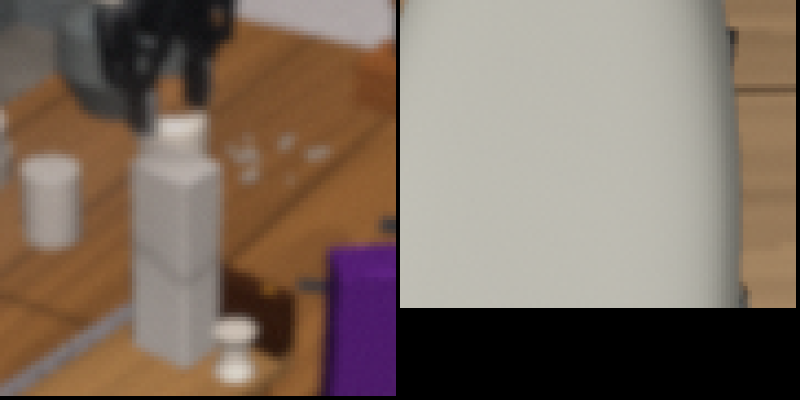

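Fingertips show at side crop (140,130) and (195,105), as predicted, above the block's top (177,165); now shift back 5 mm and straddle.

```bash
python3 -m pendant '[0,-0.011,0,-0.001,-0.0025,0.002,0.65, 0,-0.011,0,-0.001,-0.0025,0.002,0.65, 0,-0.011,0.02,-0.001,-0.0025,0.002,0.65, 0,-0.011,0.04,-0.001,-0.0025,0.002,0.65, 0,-0.011,0.06,-0.001,-0.0025,0.002,0.65, 0,-0.011,0.08,-0.001,-0.0025,0.002,0.65, 0,-0.011,0.095,-0.001,-0.0025,0.002,0.65, 0,-0.011,0.106,-0.001,-0.0025,0.002,0.65, 0,-0.011,0.114,-0.001,-0.0025,0.002,0.65, 0,-0.011,0.114,-0.001,-0.0025,0.002,0.65]'; 
python3 - <<'E'
from st import *
show()
for t in (0,2,4,6,8,10,12,14,16): print(t,row(*target(t,.165,-.021)))
s=grab('side','side3')
cv2.imwrite('pics/c3.png',cv2.resize(s['pixels'][140:230,220:310,::-1],(540,540),interpolation=3))
E
```

```text
clock: 6.13
eef_pos: [0.522, -0.0603, 0.2028]
tool_rot: [0.065, 0.998, 0.0, -0.002]
ft_force: [0.3, 0.1, -0.2]
grip_width: 0.0556
grasp_force: 0.0
t 6.13 s,lat,z [-0.0214  0.0011  0.2028] tilt -0.0 z.l 0.003 F along,lat,z [ 0.16 -0.32 -0.2 ] w 0.0556 q [-0.12  0.32 -0.03  1.23  0.    0.02]
0 [-0.0023  0.0009 -0.0045  0.0002 -0.0011  0.    ]
2 [-0.0023  0.0124 -0.0057  0.0113 -0.0011  0.    ]
4 [-0.0023  0.024  -0.0066  0.0224 -0.0011  0.    ]
6 [-0.0023  0.0356 -0.007   0.0335 -0.0011  0.0001]
8 [-0.0023  0.0472 -0.0071  0.0446 -0.0011  0.0001]
10 [-0.0023  0.0588 -0.0067  0.0557 -0.0011  0.0001]
12 [-0.0023  0.0704 -0.006   0.0668 -0.0011  0.0001]
14 [-0.0023  0.082  -0.0048  0.078  -0.0011  0.0001]
16 [-0.0023  0.0935 -0.0032  0.0891 -0.0011  0.0002]
```

View pics/c3.png

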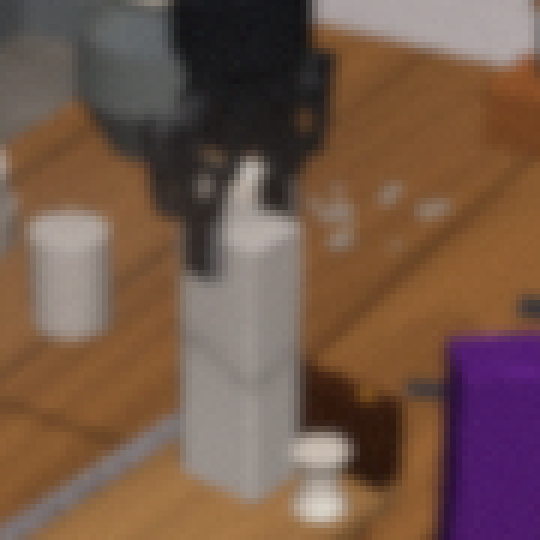

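Front finger is at (205,260), clear in front of the front face; the rear one is hidden behind. Start the push, gap narrowed.

```bash
python3 -m pendant '[-0.002,0,-0.002,0,0,0,0.58, -0.002,0.006,-0.002,0.0055,-0.001,0,0.58, -0.002,0.0124,-0.002,0.0113,-0.001,0,0.58, -0.002,0.018,-0.002,0.017,-0.001,0,0.58, -0.002,0.024,-0.002,0.0224,-0.001,0,0.58, -0.002,0.030,-0.003,0.028,-0.001,0,0.58, -0.002,0.0356,-0.003,0.0335,-0.001,0,0.58, -0.002,0.0414,-0.003,0.039,-0.001,0,0.58, -0.002,0.0472,-0.003,0.0446,-0.001,0,0.58, -0.002,0.053,-0.003,0.050,-0.001,0,0.58]'; 
python3 - <<'E'
from st import *
show()
for t in (8,10,12,14,16,18,20,22,24,26): print(t,row(*target(t,.163,-.021)))
s=grab('side','side4')
cv2.imwrite('pics/c4.png',cv2.resize(s['pixels'][140:230,220:310,::-1],(540,540),interpolation=3))
E
```

```text
clock: 7.02
eef_pos: [0.5269, -0.0338, 0.2054]
tool_rot: [0.065, 0.995, -0.079, -0.004]
ft_force: [-0.2, 0.1, -0.5]
grip_width: 0.0497
grasp_force: 0.3
t 7.02 s,lat,z [ 0.0055 -0.0003  0.2054] tilt 9.1 z.l -0.002 F along,lat,z [ 0.09  0.23 -0.47] w 0.0497 q [ 0.02  0.34 -0.01  1.25 -0.16  0.15]
8 [ 0.0007 -0.0067  0.0032 -0.0059  0.0005  0.0001]
10 [0.0007 0.0047 0.0017 0.0052 0.0005 0.0001]
12 [0.0007 0.0161 0.0006 0.0163 0.0005 0.    ]
14 [ 0.0007  0.0275 -0.0001  0.0275  0.0005  0.    ]
16 [ 0.0007  0.039  -0.0003  0.0386  0.0005  0.    ]
18 [ 0.0007  0.0505 -0.0002  0.0497  0.0005  0.    ]
20 [0.0007 0.0619 0.0003 0.0608 0.0005 0.    ]
22 [ 0.0007  0.0734  0.0012  0.0719  0.0005 -0.    ]
24 [ 0.0007  0.0848  0.0025  0.083   0.0005 -0.    ]
26 [ 0.0007  0.0961  0.0043  0.0941  0.0005 -0.    ]
```

View pics/c4.png

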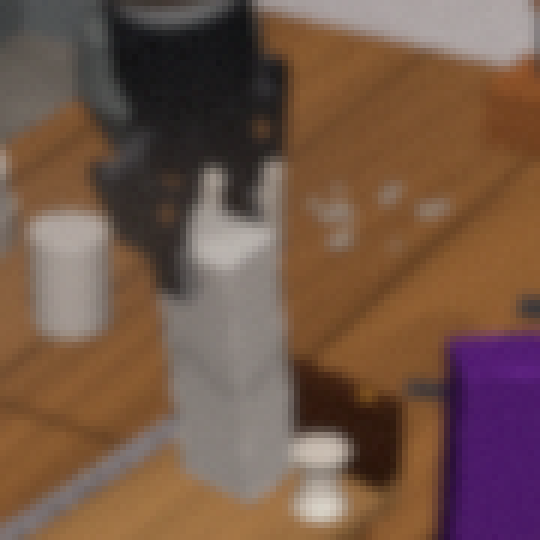

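The block leans with its foot held in place (foot edge still at (247,500)). Continue through the balance point.

```bash
python3 -m pendant '[0.001,0.005,0.001,0.005,0,0,0.58, 0.001,0.0105,0.001,0.011,0,0,0.58, 0.001,0.016,0.001,0.0163,0,0,0.58, 0.001,0.022,0,0.022,0,0,0.58, 0.001,0.0275,0,0.0275,0,0,0.58, 0.001,0.033,0,0.033,0,0,0.58, 0.001,0.039,0,0.0386,0,0,0.58, 0.001,0.045,0,0.044,0,0,0.58, 0.001,0.0505,0,0.0497,0,0,0.58, 0.001,0.056,0,0.055,0,0,0.58]'; 
python3 - <<'E'
from st import *
show()
for t in range(18,42,2): print(t,row(*target(t,.163,-.021)))
s=grab('side','side5')
cv2.imwrite('pics/c5.png',cv2.resize(s['pixels'][140:230,220:310,::-1],(540,540),interpolation=3))
E
```

```text
clock: 7.9
eef_pos: [0.5301, -0.0063, 0.2009]
tool_rot: [0.064, 0.984, -0.164, -0.01]
ft_force: [-0.1, 0.1, -0.0]
grip_width: 0.0496
grasp_force: 0.2
t 7.9 s,lat,z [3.320e-02 1.000e-04 2.009e-01] tilt 18.9 z.l -0.002 F along,lat,z [ 0.08  0.16 -0.01] w 0.0496 q [ 0.15  0.39  0.03  1.3  -0.32  0.3 ]
18 [-0.0003 -0.0057  0.0007 -0.0052  0.0005 -0.    ]
20 [-0.0003  0.0057 -0.0007  0.0059  0.0005 -0.    ]
22 [-0.0003  0.0171 -0.0018  0.017   0.0005 -0.    ]
24 [-0.0003  0.0286 -0.0024  0.0281  0.0005 -0.0001]
26 [-0.0003  0.0401 -0.0027  0.0392  0.0005 -0.0001]
28 [-0.0003  0.0515 -0.0026  0.0503  0.0005 -0.0001]
30 [-0.0003  0.063  -0.002   0.0614  0.0005 -0.0001]
32 [-0.0003  0.0744 -0.0011  0.0725  0.0005 -0.0001]
34 [-0.0003  0.0858  0.0003  0.0837  0.0005 -0.0001]
36 [-0.0003  0.0972  0.002   0.0948  0.0005 -0.0001]
38 [-3.000e-04  1.084e-01  4.100e-03  1.059e-01  5.000e-04 -1.000e-04]
40 [-3.000e-04  1.196e-01  6.700e-03  1.170e-01  5.000e-04 -1.000e-04]
```

View pics/c5.png

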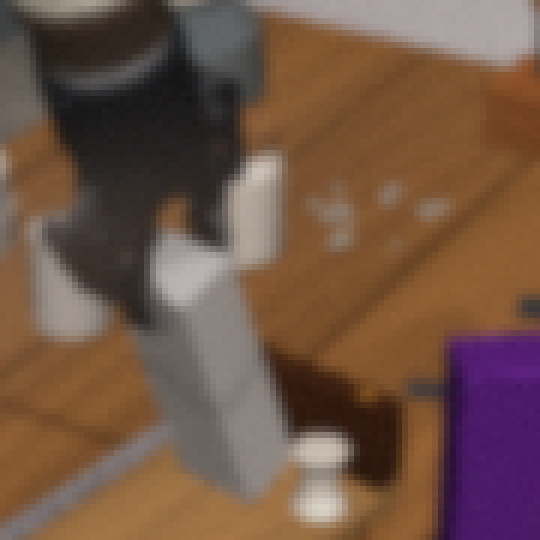

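The block leans about 20° and rests on the front finger, foot in place. Continue lowering.

```bash
python3 -m pendant '[0,0.0057,-0.001,0.006,0,0,0.58, 0,0.017,-0.002,0.017,0,0,0.58, 0,0.0286,-0.002,0.028,0,0,0.58, 0,0.040,-0.003,0.039,0,0,0.58, 0,0.0515,-0.0026,0.050,0,0,0.58, 0,0.063,-0.002,0.0614,0,0,0.58, 0,0.0744,-0.001,0.0725,0,0,0.58, 0,0.0858,0,0.0837,0,0,0.58, 0,0.097,0.002,0.0948,0,0,0.58, 0,0.108,0.004,0.106,0,0,0.58]'; 
python3 - <<'E'
from st import *
show()
for t in range(36,60,2): print(t,row(*target(t,.163,-.021)))
E
```

```text
clock: 8.78
eef_pos: [0.5372, 0.0442, 0.1816]
tool_rot: [0.062, 0.943, -0.325, -0.02]
ft_force: [0.6, 1.8, -0.8]
grip_width: 0.0496
grasp_force: 1.0
t 8.78 s,lat,z [ 0.0841 -0.0003  0.1816] tilt 38.0 z.l -0.003 F along,lat,z [ 1.91 -0.4  -0.78] w 0.0496 q [ 0.37  0.59  0.16  1.5  -0.57  0.6 ]
36 [ 0.0007 -0.0116  0.0025 -0.0111  0.0009 -0.0005]
38 [ 0.0007 -0.0002  0.0008  0.      0.0009 -0.0006]
40 [ 0.0007  0.0112 -0.0005  0.0111  0.0009 -0.0006]
42 [ 0.0007  0.0226 -0.0013  0.0222  0.0009 -0.0006]
44 [ 0.0007  0.0341 -0.0018  0.0334  0.0009 -0.0006]
46 [ 0.0008  0.0456 -0.0019  0.0445  0.0009 -0.0006]
48 [ 0.0008  0.057  -0.0015  0.0556  0.0009 -0.0006]
50 [ 0.0008  0.0685 -0.0008  0.0667  0.0008 -0.0007]
52 [ 0.0008  0.0799  0.0003  0.0778  0.0008 -0.0007]
54 [ 0.0009  0.0913  0.0019  0.0889  0.0008 -0.0007]
56 [ 0.0009  0.1026  0.0038  0.1     0.0008 -0.0007]
58 [ 0.0009  0.1138  0.0061  0.1111  0.0008 -0.0007]
```

```bash
python3 -m pendant '[0.001,0.011,0,0.011,0.001,0,0.58, 0.001,0.0226,-0.001,0.022,0.001,0,0.58, 0.001,0.034,-0.002,0.033,0.001,0,0.58, 0.001,0.0456,-0.002,0.0445,0.001,0,0.58, 0.001,0.057,-0.0015,0.0556,0.001,0,0.58, 0.001,0.0685,-0.001,0.0667,0.001,0,0.58, 0.001,0.080,0,0.078,0.001,0,0.58, 0.001,0.0913,0.002,0.089,0.001,0,0.58, 0.001,0.097,0.003,0.0945,0.001,0,0.58, 0.001,0.1026,0.004,0.1,0.001,0,0.58]'; 
cat > fin.py <<'E'
from st import *
# head edge (in heel frame) at block angle th must lie on front pad: n'=G/2, d from tip
def fin(th,tau,G,tip,d):
    t=np.deg2rad(th);k=np.deg2rad(tau)
    E=.165*np.array([np.sin(t),np.cos(t)]); N=np.array([np.cos(k),-np.sin(k)]);U=np.array([np.sin(k),np.cos(k)])
    p=E-G/2*N+(tip-d)*U
    # rear tip clearance from rear face (rear face line: n=-.042)
    r=p-G/2*N-tip*U; n=np.array([np.cos(t),-np.sin(t)]); ft=p+G/2*N-tip*U+.0145*N
    return (p[0],p[1]+.04,tau),round(-.042-r@n,4),round(ft[1]+.04,4)
def est(G=None,tip=.019):
    "block angle from head edge resting on the front pad, using measured pose"
    from scipy.optimize import brentq
    G=G or o['grip_width'];d=o['eef_pos']-H;p=np.array([d@e,d[2]]);M=R.as_matrix();N=np.array([M[:,1]@e,M[2,1]])
    f=lambda t:(.165*np.array([np.sin(t),np.cos(t)])-p)@N-G/2
    t=brentq(f,0,1.75);x=.165*np.array([np.sin(t),np.cos(t)])-p;U=np.array([-N[1],N[0]]);print('block',round(np.degrees(t),1),'d',round(tip+x@U,4))
E
python3 - <<'E'
from fin import *
show();est()
for th,tau,G in [(58,56,.0496),(62,60,.0496),(66,63,.0496),(70,66,.053),(74,68,.056),(78,69,.06),(82,70,.064),(86,70,.068),(88,70,.068),(90,70,.07),(91.5,70,.07)]:
    a,b,c=fin(th,tau,G,.019-.006*(G-.05)/.035,.016); print(th,tau,G,row(*t2(*a)),'rear',b,'tipz',c)
E
```

```text
clock: 9.62
eef_pos: [0.5415, 0.0831, 0.1476]
tool_rot: [0.058, 0.881, -0.468, -0.031]
ft_force: [0.4, 2.3, -1.9]
grip_width: 0.0499
grasp_force: 1.6
t 9.62 s,lat,z [0.1233 0.0005 0.1476] tilt 56.0 z.l 0.001 F along,lat,z [ 2.32 -0.09 -1.92] w 0.0499 q [ 0.5   0.86  0.35  1.78 -0.73  0.92]
block 57.6 d 0.0215
58 56 0.0496 [-0.0011  0.0025 -0.0111  0.0001 -0.0004 -0.0001] rear 0.007 tipz 0.1065
62 60 0.0496 [-0.001   0.026  -0.013   0.0223 -0.0004 -0.0001] rear 0.007 tipz 0.0969
66 63 0.0496 [-0.001   0.0494 -0.0123  0.039  -0.0004 -0.0001] rear 0.0067 tipz 0.0869
70 66 0.053 [-0.001   0.0691 -0.0095  0.0556 -0.0004 -0.0001] rear 0.0098 tipz 0.0767
74 68 0.056 [-0.001   0.0886 -0.0045  0.0668 -0.0004 -0.0001] rear 0.012 tipz 0.066
78 69 0.06 [-1.000e-03  1.063e-01  2.900e-03  7.230e-02 -4.000e-04 -1.000e-04] rear 0.0148 tipz 0.055
82 70 0.064 [-1.000e-03  1.235e-01  1.160e-02  7.790e-02 -4.000e-04 -1.000e-04] rear 0.0173 tipz 0.0439
86 70 0.068 [-1.000e-03  1.396e-01  2.280e-02  7.790e-02 -4.000e-04 -1.000e-04] rear 0.019 tipz 0.0324
88 70 0.068 [-1.100e-03  1.494e-01  2.870e-02  7.790e-02 -4.000e-04 -1.000e-04] rear 0.0177 tipz 0.0267
90 70 0.07 [-1.10e-03  1.57e-01  3.52e-02  7.79e-02 -4.00e-04 -1.00e-04] rear 0.0183 tipz 0.0209
91.5 70 0.07 [-1.100e-03  1.641e-01  4.010e-02  7.790e-02 -4.000e-04 -1.000e-04] rear 0.0173 tipz 0.0166
```

```bash
python3 - <<'E'
from fin import *
for th,tau,f in [(59,57,.58),(61,59,.58),(63,61,.58),(65,62.5,.58),(67,64,.6),(69,65.5,.62),(71,67,.64),(73,68,.66),(75,69,.68),(77,70,.70),(79,70,.7),(81,70,.7)]:
    G=.0497+.0843*(f-.58);a,b,c=fin(th,tau,G,.019-.006*(G-.05)/.035,.018); print(th,tau,f,row(*t2(*a)),'rear',b,'tipz',c)
E
```

```text
59 57 0.58 [-0.0011  0.0082 -0.0077  0.0056 -0.0004 -0.0001] rear 0.007 tipz 0.103
61 59 0.58 [-0.0011  0.0198 -0.0086  0.0168 -0.0004 -0.0001] rear 0.007 tipz 0.0983
63 61 0.58 [-0.001   0.0315 -0.0092  0.0279 -0.0004 -0.0001] rear 0.007 tipz 0.0935
65 62.5 0.58 [-0.001   0.0431 -0.0088  0.0362 -0.0004 -0.0001] rear 0.0069 tipz 0.0886
67 64 0.6 [-0.001   0.0529 -0.0078  0.0445 -0.0004 -0.0001] rear 0.0084 tipz 0.0835
69 65.5 0.62 [-0.001   0.0627 -0.0064  0.0529 -0.0004 -0.0001] rear 0.0099 tipz 0.0785
71 67 0.64 [-0.001   0.0723 -0.0047  0.0612 -0.0004 -0.0001] rear 0.0114 tipz 0.0733
73 68 0.66 [-0.001   0.0818 -0.0023  0.0668 -0.0004 -0.0001] rear 0.0127 tipz 0.0681
75 69 0.68 [-0.001   0.0912  0.0005  0.0723 -0.0004 -0.0001] rear 0.0139 tipz 0.0627
77 70 0.7 [-1.000e-03  1.005e-01  3.600e-03  7.790e-02 -4.000e-04 -1.000e-04] rear 0.0152 tipz 0.0573
79 70 0.7 [-1.000e-03  1.112e-01  7.900e-03  7.790e-02 -4.000e-04 -1.000e-04] rear 0.0143 tipz 0.0517
81 70 0.7 [-1.000e-03  1.217e-01  1.260e-02  7.790e-02 -4.000e-04 -1.000e-04] rear 0.0133 tipz 0.046
```

```bash
python3 -m pendant '[-0.001,0.008,-0.004,0.006,0,0,0.58, -0.001,0.020,-0.008,0.017,0,0,0.58, -0.001,0.0315,-0.009,0.028,0,0,0.58, -0.001,0.043,-0.009,0.036,0,0,0.58, -0.001,0.053,-0.008,0.0445,0,0,0.60, -0.001,0.0627,-0.006,0.053,0,0,0.62, -0.001,0.0723,-0.005,0.061,0,0,0.64, -0.001,0.082,-0.002,0.067,0,0,0.66, -0.001,0.091,0,0.072,0,0,0.67, -0.001,0.098,0.002,0.076,0,0,0.67]'; 
python3 - <<'E'
from fin import *
show();est()
for th,tau in [(77,70),(79,70),(81,70),(83,70),(85,70),(86,70),(87,70),(88,70),(89,70),(90,70),(91,70),(92,70),(93,70)]:
    f=.67
    G=.0497+.0843*(f-.58);a,b,c=fin(th,tau,G,.019-.006*(G-.05)/.035,.018); print(th,tau,f,row(*t2(*a)),'rear',b,'tipz',c)
E
```

```text
clock: 10.45
eef_pos: [0.5454, 0.1085, 0.1067]
tool_rot: [0.054, 0.819, -0.57, -0.038]
ft_force: [0.6, 1.7, -4.5]
grip_width: 0.0571
grasp_force: 2.1
t 10.45 s,lat,z [ 1.490e-01 -1.000e-04  1.067e-01] tilt 69.7 z.l 0.002 F along,lat,z [ 1.73 -0.33 -4.53] w 0.0571 q [ 0.56  1.11  0.53  2.04 -0.8   1.18]
block 75.9 d 0.0202
77 70 0.67 [ 0.0001  0.0063 -0.0014  0.0017 -0.0007 -0.0001] rear 0.0127 tipz 0.0573
79 70 0.67 [ 0.0001  0.0177  0.0003  0.0017 -0.0007 -0.0001] rear 0.0118 tipz 0.0517
81 70 0.67 [ 0.0001  0.029   0.0024  0.0017 -0.0007 -0.0001] rear 0.0108 tipz 0.046
83 70 0.67 [ 0.0001  0.0403  0.0048  0.0017 -0.0007 -0.0001] rear 0.0098 tipz 0.0403
85 70 0.67 [ 0.0001  0.0515  0.0077  0.0017 -0.0007 -0.0001] rear 0.0087 tipz 0.0346
86 70 0.67 [ 0.0001  0.057   0.0092  0.0017 -0.0007 -0.0001] rear 0.0081 tipz 0.0317
87 70 0.67 [ 0.0001  0.0625  0.0109  0.0017 -0.0007 -0.0001] rear 0.0075 tipz 0.0289
88 70 0.67 [ 0.0001  0.068   0.0126  0.0017 -0.0007 -0.0001] rear 0.0069 tipz 0.026
89 70 0.67 [ 0.0001  0.0735  0.0145  0.0017 -0.0007 -0.0001] rear 0.0063 tipz 0.0231
90 70 0.67 [ 0.0001  0.0789  0.0165  0.0017 -0.0007 -0.0001] rear 0.0057 tipz 0.0202
91 70 0.67 [ 0.0001  0.0843  0.0185  0.0017 -0.0007 -0.0001] rear 0.005 tipz 0.0173
92 70 0.67 [ 0.0001  0.0896  0.0206  0.0017 -0.0007 -0.0001] rear 0.0044 tipz 0.0145
93 70 0.67 [ 0.0001  0.0949  0.0229  0.0017 -0.0007 -0.0001] rear 0.0037 tipz 0.0116
```

```bash
python3 -m pendant '[0,0.006,-0.001,0,-0.001,0,0.67, 0,0.012,0,0,-0.001,0,0.67, 0,0.018,0,0,-0.001,0,0.67, 0,0.024,0.001,0,-0.001,0,0.67, 0,0.029,0.0024,0,-0.001,0,0.67, 0,0.035,0.0035,0,-0.001,0,0.67, 0,0.040,0.005,0,-0.001,0,0.67, 0,0.046,0.006,0,-0.001,0,0.67, 0,0.0515,0.0077,0,-0.001,0,0.67, 0,0.057,0.009,0,-0.001,0,0.67]'; 
python3 - <<'E'
from fin import *
show();est()
tau=69
for th in [86,87,88,89,90,91,92,93,94]:
    f=.69
    G=.0497+.0843*(f-.58);a,b,c=fin(th,tau,G,.019-.006*(G-.05)/.035,.018); print(th,tau,f,row(*t2(*a)),'rear',b,'tipz',c)
E
```

```text
clock: 11.28
eef_pos: [0.5461, 0.1142, 0.0789]
tool_rot: [0.054, 0.819, -0.57, -0.037]
ft_force: [0.1, -1.1, -4.6]
grip_width: 0.0576
grasp_force: 1.9
t 11.28 s,lat,z [ 0.1547 -0.      0.0789] tilt 69.6 z.l -0.001 F along,lat,z [-1.09 -0.24 -4.56] w 0.0576 q [ 0.57  1.15  0.55  2.02 -0.8   1.18]
block 85.9 d 0.0189
86 69 0.69 [ 0.     -0.0007  0.0022 -0.0035  0.0003 -0.0001] rear 0.0091 tipz 0.0315
87 69 0.69 [ 0.      0.0048  0.0039 -0.0035  0.0003 -0.0001] rear 0.0085 tipz 0.0286
88 69 0.69 [ 0.      0.0103  0.0056 -0.0035  0.0003 -0.0001] rear 0.0079 tipz 0.0258
89 69 0.69 [ 0.      0.0157  0.0075 -0.0035  0.0003 -0.0001] rear 0.0073 tipz 0.0229
90 69 0.69 [ 0.      0.0212  0.0095 -0.0035  0.0003 -0.0001] rear 0.0066 tipz 0.02
91 69 0.69 [ 0.      0.0265  0.0115 -0.0035  0.0003 -0.0001] rear 0.0059 tipz 0.0171
92 69 0.69 [ 0.0001  0.0319  0.0137 -0.0035  0.0003 -0.0001] rear 0.0053 tipz 0.0143
93 69 0.69 [ 0.0001  0.0372  0.0159 -0.0035  0.0003 -0.0001] rear 0.0046 tipz 0.0114
94 69 0.69 [ 0.0001  0.0425  0.0182 -0.0035  0.0003 -0.0001] rear 0.0038 tipz 0.0085
```

```bash
python3 -m pendant '[0,0.003,0.003,-0.002,0,0,0.68, 0,0.006,0.004,-0.003,0,0,0.69, 0,0.009,0.005,-0.0035,0,0,0.69, 0,0.012,0.006,-0.0035,0,0,0.69, 0,0.0157,0.0075,-0.0035,0,0,0.69, 0,0.019,0.0085,-0.0035,0,0,0.69, 0,0.022,0.01,-0.0035,0,0,0.69, 0,0.026,0.0115,-0.0035,0,0,0.69, 0,0.029,0.0125,-0.0035,0,0,0.69, 0,0.032,0.0137,-0.0035,0,0,0.69]'; 
python3 - <<'E'
from fin import *
show();est()
s=grab('side','side6');t=grab('top','top6')
a=s['pixels'][150:250,210:310,::-1];b=t['pixels'][150:245,130:290,::-1]
x=np.zeros((400,800,3),np.uint8);x[:350,:350]=cv2.resize(a,(350,350),interpolation=3);x[:264,352:797]=cv2.resize(b,(445,264),interpolation=3);cv2.imwrite('pics/c6.png',x)
E
```

```text
clock: 12.12
eef_pos: [0.5462, 0.1133, 0.0622]
tool_rot: [0.054, 0.822, -0.565, -0.036]
ft_force: [0.1, 0.6, -0.3]
grip_width: 0.059
grasp_force: 0.0
t 12.12 s,lat,z [ 0.1538 -0.0002  0.0622] tilt 69.0 z.l -0.001 F along,lat,z [ 0.64 -0.07 -0.31] w 0.059 q [ 0.57  1.16  0.54  1.98 -0.8   1.17]
block 91.8 d 0.0196
```

Force has vanished: the block lies on the deck. Draw the fingers out along their own line.

```bash
python3 -m pendant '[0,0,-0.01,0,0,0,0.69, 0,0,-0.025,0,0,0,0.69, 0,0,-0.05,0,0,0,0.69, 0,0,-0.08,0,0,0,0.69, 0,0,-0.11,0,0,0,0.69, 0,0,-0.14,0,0,0,0.69, 0,0,-0.17,0,0,0,0.69, 0,0,-0.19,-0.03,0,0,0.5, 0,0,-0.2,-0.07,0,0,0.5, 0,0,-0.2,-0.1,0,0,0.5]'; 
python3 - <<'E'
from fin import *
show()
s=grab('side','side6');t=grab('top','top6')
a=s['pixels'][150:250,210:310,::-1];b=t['pixels'][150:245,130:290,::-1]
x=np.zeros((400,800,3),np.uint8);x[:350,:350]=cv2.resize(a,(350,350),interpolation=3);x[:264,352:797]=cv2.resize(b,(445,264),interpolation=3);cv2.imwrite('pics/c6.png',x)
Rt=Ro.from_matrix(np.c_[e,-l,[0,0,-1]])
for s_,z in((.27,.2),(.25,.15)):
    p=H+s_*e;p[2]=z;print(row(p,Rt))
E
```

```text
clock: 13.05
eef_pos: [0.5585, 0.2088, 0.0965]
tool_rot: [0.057, 0.902, -0.427, -0.026]
ft_force: [0.6, -0.7, 1.5]
grip_width: 0.0425
grasp_force: 0.0
t 13.05 s,lat,z [ 0.2501 -0.      0.0965] tilt 50.7 z.l -0.004 F along,lat,z [-0.61 -0.66  1.53] w 0.0425 q [ 0.63  1.03  0.63  1.87 -0.6   0.97]
[-4.000e-04 -1.349e-01 -1.620e-01 -2.190e-01  2.206e-01  4.655e-01]
[-1.000e-04 -8.290e-02 -6.770e-02 -2.190e-01  2.206e-01  4.655e-01]
```

View pics/c6.png

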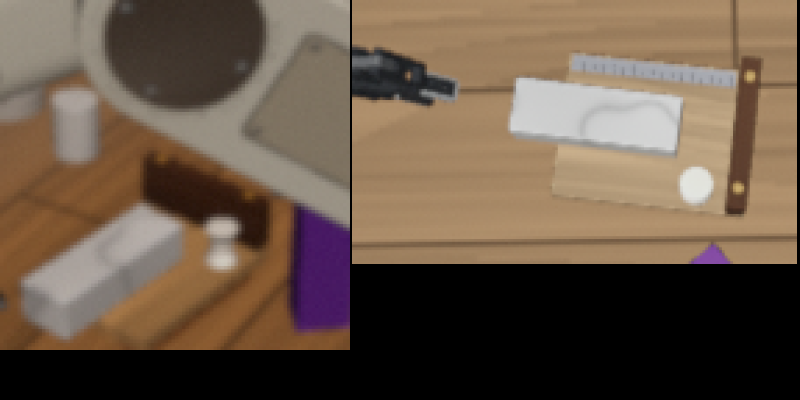

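Block lies along the board: top-face corners at crop (516,77),(683,97),(676,154),(510,133); bobbin (696,185), stop inner edge from (742,60) to (727,212).

```bash
python3 - <<'E'
from fin import *
t=load('top6'); T=lambda p:((p[0]-352+.5)/2.781-.5+130,(p[1]+.5)/2.781-.5+150)
c=[onz(t,*T(p),.082) for p in [(516,77),(683,97),(676,154),(510,133)]]
st=[onz(t,*T(p),.095) for p in [(742,60),(727,212)]]
b=onz(t,*T((696,185)),.078)
f=lambda p:np.round([(p-H)@e,(p-H)@l],4).tolist()
for n,q in zip('headfar footfar footnear headnear stopfar stopnear bobbin'.split(),c+st+[b]): print(n,q.round(4),f(q))
# mask-based: white top face min-area rect
g=t['pixels'].astype(int);m=((g.min(2)>150)&(g.max(2)-g.min(2)<25)).astype(np.uint8)
m[:170]=0;m[215:]=0;m[:,:180]=0;m[:,258:]=0
k,_=cv2.findContours(m,0,2);k=max(k,key=cv2.contourArea);r=cv2.minAreaRect(k);print(r)
for p in cv2.boxPoints(r): print(f(onz(t,*p,.082)))
q=(st[0]-st[1]);print('stop normal az',np.degrees(np.arctan2(q[0],-q[1])) )
v=(c[0]+c[3]-c[1]-c[2]);print('block az',np.degrees(np.arctan2(v[1],v[0])))
E
```

```text
headfar [0.5761 0.1185 0.082 ] [0.1629, -0.0291]
footfar [ 0.5531 -0.0454  0.082 ] [-0.0026, -0.0277]
footnear [ 0.4964 -0.0377  0.082 ] [-0.0024, 0.0294]
headnear [0.5199 0.1235 0.082 ] [0.1606, 0.0271]
stopfar [ 0.5861 -0.1035  0.095 ] [-0.0559, -0.068]
stopnear [ 0.4373 -0.0854  0.095 ] [-0.0573, 0.0818]
bobbin [ 0.4663 -0.0566  0.078 ] [-0.025, 0.0568]
((217.09048461914062, 191.25338745117188), (60.58684539794922, 21.178319931030273), 6.911227226257324)
[0.1623, 0.0291]
[0.164, -0.0298]
[-0.0018, -0.0281]
[-0.0017, 0.0305]
stop normal az 83.04068738803491
block az 81.85250549723438
```

```bash
python3 -m pendant '[0,-0.06,-0.08,-0.03,0.03,0.06,0.3, 0,-0.12,-0.15,-0.09,0.09,0.18,0.3, 0,-0.135,-0.162,-0.219,0.2206,0.4655,0.3, 0,-0.135,-0.162,-0.219,0.2206,0.4655,0.3, 0,-0.135,-0.162,-0.219,0.2206,0.4655,0.3, 0,-0.135,-0.162,-0.219,0.2206,0.4655,0.3, 0,-0.135,-0.162,-0.219,0.2206,0.4655,0.3, 0,-0.135,-0.162,-0.219,0.2206,0.4655,0.3, 0,-0.135,-0.162,-0.219,0.2206,0.4655,0.3, 0,-0.135,-0.162,-0.219,0.2206,0.4655,0.3]'; 
cat >> st.py <<'E'
def pp(s_,z,lat=0,a=83.):
    a=np.deg2rad(a);E=np.array([np.cos(a),np.sin(a),0]);L=np.array([-E[1],E[0],0])
    p=H+s_*e+lat*l;p[2]=z;return row(p,Ro.from_matrix(np.c_[E,-L,[0,0,-1]]))
E
python3 - <<'E'
from fin import *
show();print(pp(.25,.19),pp(.22,.11))
E
```

```text
clock: 13.98
eef_pos: [0.5595, 0.2257, 0.2001]
tool_rot: [0.593, 0.792, -0.143, -0.009]
ft_force: [0.2, -0.0, 1.2]
grip_width: 0.0259
grasp_force: 0.0
t 13.98 s,lat,z [0.267  0.0012 0.2001] tilt 13.9 z.l 0.155 F along,lat,z [-0.01 -0.17  1.18] w 0.0259 q [ 0.44  0.69  0.52  1.67 -0.12  1.74]
[-0.0284 -0.0058  0.0271 -0.0653  0.0647  0.1287] [-0.0574  0.0097  0.1947 -0.0653  0.0647  0.1287]
```

```bash
python3 -m pendant '[0,0,0,-0.0653,0.0647,0.1287,0.3, 0,0,0,-0.0653,0.0647,0.1287,0.3, 0,0,0,-0.0653,0.0647,0.1287,0.3, 0,0,0,-0.0653,0.0647,0.1287,0.3, -0.057,0.01,0.195,-0.0653,0.0647,0.1287,0.3, -0.057,0.01,0.195,-0.0653,0.0647,0.1287,0.3, -0.057,0.01,0.195,-0.0653,0.0647,0.1287,0.3, -0.057,0.01,0.195,-0.0653,0.0647,0.1287,0.3, -0.057,0.01,0.195,-0.0653,0.0647,0.1287,0.3, -0.057,0.01,0.195,-0.0653,0.0647,0.1287,0.3]'; 
python3 - <<'E'
from fin import *
show();print(pp(.20,.075),pp(.174,.075))
E
```

```text
clock: 14.82
eef_pos: [0.557, 0.1806, 0.1116]
tool_rot: [0.747, 0.665, 0.001, 0.0]
ft_force: [0.4, 0.2, 0.7]
grip_width: 0.0258
grasp_force: 0.0
t 14.82 s,lat,z [ 0.222  -0.0021  0.1116] tilt -0.1 z.l -0.002 F along,lat,z [ 0.29 -0.38  0.72] w 0.0258 q [ 0.31  0.5  -0.    1.07  0.    2.  ]
[-0.0441 -0.0051  0.0731  0.0007 -0.0006  0.002 ] [-0.0961 -0.0059  0.073   0.0007 -0.0006  0.002 ]
```

```bash
python3 -m pendant '[-0.02,-0.005,0.03,0,0,0.002,0.3, -0.035,-0.005,0.055,0,0,0.002,0.3, -0.044,-0.005,0.07,0,0,0.002,0.3, -0.044,-0.005,0.073,0,0,0.002,0.3, -0.055,-0.005,0.073,0,0,0.002,0.3, -0.065,-0.005,0.073,0,0,0.002,0.3, -0.075,-0.006,0.073,0,0,0.002,0.3, -0.085,-0.006,0.073,0,0,0.002,0.3, -0.092,-0.006,0.073,0,0,0.002,0.3, -0.1,-0.006,0.073,0,0,0.002,0.3]'; 
python3 - <<'E'
from fin import *
show();print(pp(.174,.075),pp(.125,.075))
E
```

```text
clock: 15.65
eef_pos: [0.5481, 0.1315, 0.0748]
tool_rot: [0.749, 0.663, 0.003, -0.001]
ft_force: [0.0, 5.0, 1.8]
grip_width: 0.0259
grasp_force: 2.6
t 15.65 s,lat,z [0.1721 0.0002 0.0748] tilt -0.3 z.l -0.003 F along,lat,z [5.01 0.64 1.82] w 0.0259 q [ 0.23  0.5  -0.11  0.95  0.    1.93]
[ 0.0037  0.0005 -0.0003  0.0009 -0.0017  0.0002] [-0.0942 -0.0004 -0.0008  0.0009 -0.0017  0.0002]
```

```bash
python3 -m pendant '[-0.006,0,0,0.001,-0.002,0,0.3, -0.014,0,0,0.001,-0.002,0,0.3, -0.022,0,0,0.001,-0.002,0,0.3, -0.03,0,0,0.001,-0.002,0,0.3, -0.038,0,0,0.001,-0.002,0,0.3, -0.046,0,0,0.001,-0.002,0,0.3, -0.054,0,0,0.001,-0.002,0,0.3, -0.062,0,0,0.001,-0.002,0,0.3, -0.07,0,0,0.001,-0.002,0,0.3, -0.076,0,0,0.001,-0.002,0,0.3]'; 
python3 - <<'E'
from fin import *
show();print(pp(.125,.075),pp(.117,.075))
E
```

```text
clock: 16.48
eef_pos: [0.5438, 0.0936, 0.0747]
tool_rot: [0.749, 0.663, -0.001, 0.001]
ft_force: [0.0, 5.0, 1.9]
grip_width: 0.0256
grasp_force: 2.7
t 16.48 s,lat,z [ 0.134  -0.0004  0.0747] tilt 0.1 z.l -0.0 F along,lat,z [5.01 0.62 1.86] w 0.0256 q [ 0.17  0.48 -0.14  0.95 -0.    1.86]
[-0.0179 -0.001  -0.0006  0.0001  0.0007  0.0003] [-0.0339 -0.0011 -0.0006  0.0001  0.0007  0.0003]
```

```bash
python3 -m pendant '[-0.003,-0.001,0,0,0,0,0.3, -0.006,-0.001,0,0,0,0,0.3, -0.009,-0.001,0,0,0,0,0.3, -0.012,-0.001,0,0,0,0,0.3, -0.014,-0.001,0,0,0,0,0.3, -0.016,-0.001,0,0,0,0,0.3, -0.018,-0.001,0,0,0,0,0.3, -0.02,-0.001,0,0,0,0,0.3, -0.022,-0.001,0,0,0,0,0.3, -0.024,-0.001,0,0,0,0,0.3]'; 
python3 - <<'E'
from fin import *
show()
E
```

```text
clock: 17.32
eef_pos: [0.5418, 0.0823, 0.0747]
tool_rot: [0.749, 0.663, -0.0, 0.0]
ft_force: [0.5, 9.0, 1.1]
grip_width: 0.0257
grasp_force: 4.6
t 17.32 s,lat,z [1.226e-01 1.000e-04 7.470e-02] tilt 0.1 z.l -0.0 F along,lat,z [8.99 0.64 1.1 ] w 0.0257 q [ 0.15  0.48 -0.15  0.94 -0.    1.84]
```

```bash
python3 -m pendant '[-0.0005,0,0,0,0,0,0.3, -0.001,0,0,0,0,0,0.3, -0.0015,0,0,0,0,0,0.3, -0.002,0,0,0,0,0,0.3, -0.0025,0,0,0,0,0,0.3, -0.003,0,0,0,0,0,0.3, -0.003,0,0,0,0,0,0.3, -0.003,0,0,0,0,0,0.3, -0.003,0,0,0,0,0,0.3, -0.003,0,0,0,0,0,0.3]'; 
python3 - <<'E'
from fin import *
show();print(o['ft_torque'])
E
```

```text
clock: 18.15
eef_pos: [0.5418, 0.0823, 0.0747]
tool_rot: [0.748, 0.663, 0.001, -0.0]
ft_force: [1.5, 10.2, 1.7]
grip_width: 0.0254
grasp_force: 5.5
t 18.15 s,lat,z [1.225e-01 1.000e-04 7.470e-02] tilt -0.1 z.l -0.0 F along,lat,z [10.26 -0.11  1.68] w 0.0254 q [ 0.15  0.48 -0.15  0.94  0.    1.84]
[ 2.12777604 -0.23254895 -0.05509055]
```

```bash
python3 -m pendant '[-0.003,0,0,0,0,0,0.3, -0.007,0,0,0,0,0,0.3, -0.007,0,0,0,0,0,0.3, -0.003,0,0,0,0,0,0.3, 0.01,0,0,0,0,0,0.3, 0.03,0,0,0,0,0,0.3, 0.07,0,0,0,0,0,0.3, 0.11,0,-0.02,0,0,0,0.3, 0.17,0,-0.06,0,0,0,0.3, 0.25,0,-0.1,0,0,0,0.3]'; 
python3 -m pendant '[0.1,0,-0.06,0,0,0,0.3, 0.15,0,-0.1,0,0,0,0.3, 0.15,0,-0.1,0,0,0,0.3, 0.15,0,-0.1,0,0,0,0.3, 0.15,0,-0.1,0,0,0,0.3, 0.15,0,-0.1,0,0,0,0.3, 0.15,0,-0.1,0,0,0,0.3, 0.15,0,-0.1,0,0,0,0.3, 0.15,0,-0.1,0,0,0,0.3, 0.15,0,-0.1,0,0,0,0.3]'
python3 - <<'E'
from fin import *
show()
t=grab('top','top7');s=grab('side','side7')
f=lambda p:np.round([(p-H)@e,(p-H)@l],4).tolist()
x=np.zeros((480,800,3),np.uint8);x[:475,:475]=cv2.resize(t['pixels'][150:245,190:285,::-1],(475,475),interpolation=3)
x[:320,478:798]=cv2.resize(s['pixels'][150:250,210:310,::-1],(320,320),interpolation=3);cv2.imwrite('pics/c7.png',x)
E
```

```text
clock: 18.98
eef_pos: [0.5547, 0.1995, 0.1216]
tool_rot: [0.75, 0.661, -0.005, 0.001]
ft_force: [1.4, -0.0, -0.0]
grip_width: 0.0256
grasp_force: 0.0
clock: 19.82
eef_pos: [0.565, 0.2746, 0.1714]
tool_rot: [0.749, 0.662, -0.003, 0.001]
ft_force: [0.1, 0.0, 0.3]
grip_width: 0.0257
grasp_force: 0.0
t 19.82 s,lat,z [0.3163 0.0022 0.1714] tilt 0.3 z.l 0.002 F along,lat,z [ 0.01 -0.1   0.29] w 0.0257 q [ 0.45  0.54  0.23  1.26 -0.    2.15]
```

View pics/c7.png

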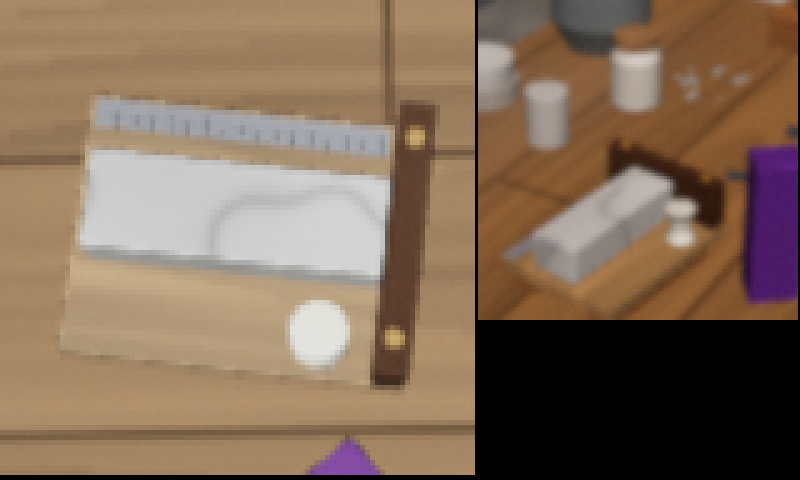

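The block lies with its foot edge (385–392, 180–282) flush and square against the stop, the bobbin is still at (318,333), and the robot is clear.

```bash
python3 -c "
from workcell import bot
print(bot.job_done())"
```

```text
the job is handed in; nothing more can be done
None
```

I tipped the block over with the fingers supporting it all the way down, then pushed it back until its foot sat flush and square against the end stop. I drew the arm clear and handed the job in at about 20 s; the last pictures show the bobbin still in place.

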